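# Put the washing-up tubs and brush away in the under-sink trays

### The job

In the clear tray with the green mat, stack the three tubs upright: the large white one flat on the tray's floor, the blue one centred on its lid, and the red one centred on the blue one's lid. In the clear tray with the black mat, stand the steel cup, mouth up, flat on the tray's floor, with the wooden-knobbed dish brush standing in it, bristles down on the cup's floor. Do not topple any of these, and leave the canister, the yellow hand brush and the spanner where they are.

Things in the scene. Friction and masses are not known exactly. Their poses are not given: they have to be found in the camera images.
- tray_green: Low square open tray of clear acrylic with a green mat on its floor and green corners, fixed on the liner: 128 x 128 mm outside, 120 x 120 mm inside, walls 4 mm thick and 18 mm high, floor top 4 mm above its underside. Origin: centre of its underside; x and y along its sides, z up. At most 0.2 rad off square to the world.
- tray_black: Low square open tray of clear acrylic with a black mat on its floor and black corners, fixed on the liner: 128 x 128 mm outside, 120 x 120 mm inside, walls 4 mm thick and 18 mm high, floor top 4 mm above its underside. Origin: centre of its underside; x and y along its sides, z up. At most 0.2 rad off square to the world.
- tub_white_c (a point): White screw-lid tub with straight sides and a flat lid of the same colour, the large one: 66 mm diameter, 46 mm high, closed. Point: its centre, half-way up (23 mm above its underside). z points up when it stands upright, as it does at the start. Loose, stands on the grey-green liner (top 3 mm above the work surface). About 180 g.
- tub_blue_c (a point): Blue screw-lid tub with straight sides and a flat lid of the same colour, the middle one: 56 mm diameter, 42 mm high, closed. Point: its centre, half-way up (21 mm above its underside). z points up when it stands upright, as it does at the start. Loose, stands on the grey-green liner (top 3 mm above the work surface). About 120 g.
- tub_red_c (a point): Red screw-lid tub with straight sides and a flat lid of the same colour, the small one: 46 mm diameter, 40 mm high, closed. Point: its centre, half-way up (20 mm above its underside). z points up when it stands upright, as it does at the start. Loose, stands on the grey-green liner (top 3 mm above the work surface). About 80 g.
- cup_c (a point): Open round cup of bare steel, straight sides, no handle, mouth up: 66 mm outside diameter, 60 mm inside, 50 mm high, floor 4 mm thick. Point: its centre, 25 mm above its underside. z points up when it stands upright, as it does at the start. Loose, on the liner. About 150 g.
- dish_brush_knob (a point): Dish brush with a round knob, standing on its bristles: 80 mm high; white bristles 38 mm across from 0 to 26 mm up, wooden head 40 mm across to 40 mm, stem 20 mm across to 52 mm, wooden knob 30 mm across from 52 to 80 mm. Point: centre of the knob, on the axis, 66 mm above the bristle ends. z points up when it stands upright, as it does at the start. Loose, on the liner. About 90 g.
- canister: Closed white ceramic canister with a knobbed lid, 94 mm diameter, 137 mm high, loose; to be left alone. Origin: centre of its underside.
- yellow_brush: Yellow plastic hand brush lying bristles down, 215 mm long, 45 mm wide, 34 mm high, loose; to be left alone. Origin: on its underside near the middle of its length; x runs along it towards the bristles.
- spanner: Steel adjustable spanner lying flat, 195 mm long, 38 mm wide, 12 mm high (brass wheel to about 18 mm), loose; to be left alone. Origin: on its underside near the middle; x runs along it towards the jaws.

How it is judged (in metres and radians):
At the end, for the whole second after the job is handed in: White tub flat in the green-mat tray, cup flat in the black-mat tray (each within 40 mm of its centre); blue on white and red on blue within 12 mm of centred; brush on the cup's floor within 16 mm of its axis; heights within 4 mm (brush 5), tilts under 0.12 rad, all five at rest (horizontal distance between tub_white_c and tray_green below 0.04 m and z of tub_white_c in the frame of tray_green between 0.023 and 0.031 m and horizontal distance between tub_blue_c and tub_white_c below 0.012 m and z of tub_blue_c in the frame of tub_white_c between 0.04 and 0.048 m and horizontal distance between tub_red_c and tub_blue_c below 0.012 m and z of tub_red_c in the frame of tub_blue_c between 0.037 and 0.045 m and horizontal distance between cup_c and tray_black below 0.04 m and z of cup_c in the frame of tray_black between 0.025 and 0.033 m and horizontal distance between dish_brush_knob and cup_c below 0.016 m and z of dish_brush_knob in the frame of cup_c between 0.04 and 0.05 m and angle between each of tub_white_c, tub_blue_c, tub_red_c, cup_c, dish_brush_knob's own z axis and vertical below 0.12 rad and linear speed of each of tub_white, tub_blue, tub_red, cup, dish_brush below 0.01 m/s and angular speed of each of tub_white, tub_blue, tub_red, cup, dish_brush below 0.1 rad/s); the robot touches nothing.
It fails at once if the ceramic canister was moved (more than 20 mm) (distance of canister from where it was at the start of the episode above 0.02 m).
It fails at once if the hand brush was moved (more than 20 mm) (distance of yellow_brush from where it was at the start of the episode above 0.02 m).
It fails at once if the spanner was moved (more than 20 mm) (distance of spanner from where it was at the start of the episode above 0.02 m).
It fails at once if a tub, the cup or the dish brush was toppled (leaning more than 0.8 rad) (angle between any of tub_white_c, tub_blue_c, tub_red_c, cup_c, dish_brush_knob's own z axis and vertical above 0.8 rad).
It also fails if it takes over 144 s, if anything falls off the work surface, if the arm or the gripper's body presses on something with over 40 N, if the wrist force passes 120 N, or if a joint passes its speed limit or range.

### The arm

A 6-joint arm with a two-finger parallel gripper is mounted at the origin on the work surface. World frame = base frame: x ahead of the robot, y to its left, z up, the work surface at z = 0. Lengths are in m, angles in degrees, forces in N, time in s.
With the tool pointing down it reaches from about 0.4 to 0.825 m from the base axis. Payload 7 kg.
Tool frame: the origin (TCP) lies on the centre line of the jaws, within the pads' length; the fingertips stand r.tip_reach ahead of it and the grasp point (between the pads) is the TCP (r.tip_reach is the distance from the TCP to the fingertips, in m); z points along the fingers, y is the line along which they close (so a half turn about z gives the same grasp; the last joint's range is limited). The gripper opens to 88 mm and grips with 3 to 60 N. Pads are 19 mm wide; open, the fingers measure 130 mm over their backs; the gripper's body (78 mm by 193 mm) begins 47 mm behind the grasp point.
Start: joints at [16.507, 20.546, 0.682, 0, -70.136, -16.507], TCP at [0.675, -0, 0.246] pointing down, gripper open.
Joint ranges: [-176.03, 176.03], [-82.01, 121.73], [-58.28, 71.71], [-173.87, 95.51], [-174.79, -0.11], [-173.66, 173.66]. Speed limits (degrees/s): [136.94, 136.94, 172.46, 180, 180, 180].

### API

Orientations are given as [roll, pitch, yaw] about the fixed x, y, z axes, in that order (R = Rz(yaw) Ry(pitch) Rx(roll)).
In Python, from plant import sensors, cams, r gives the robot as it stands.
- The arm moves only by the tool drive_tool, never from a script. Its argument "rows" is a list of rows, each an object of numbers: "fingers": the gripper's target within -1 to 1 (fully open at 1, half-way at 0, shut at -1); "x", "y", "z": the shift along the tool's x, y, z in m; "spin": the turn about the tool's z in rad. A call has 1 to 10 rows; each row is the pose to reach, as a shift and turn from the pose commanded when the call began, along the tool's axes at that moment; what a row does not reach only later rows make up. A row lasts 1/8 s, in which the tool goes at most 62.5 mm and 10.7 degrees, less where a joint would pass 70% of its speed; a pose out of reach is approached as far as the arm can. A call with a gripper value outside its range is refused whole. The fingers move at their own pace and stop on an object; "newtons" is the grip in N (left out, the last holds). Time passes only in rows, so rows that repeat a pose let the fingers close. It gives the time, the measured TCP pose, the force, the opening and the grip force at its end, in the units of the state.
- sensors.get_state(): the state, without advancing time (a new reading comes with each control period).
- cams.capture(name): name is "scene" or "side" or "wrist"; returns a dict with "pixels" (420x560x3 uint8, red, green, blue), "intrinsics" (3x3 intrinsics, pixels), "eye" and "orientation" of the camera in the world; the wrist camera has in their place "T_tool_cam" (4x4, takes a point from camera to tool coordinates, whose origin is the TCP and whose axes are the flange's). Camera axes: x right, y up, looking along -z (the intrinsics and any distortion apply to the point x, -y, -z); pixel columns grow to the right and rows downward; lengths in m; the calibration is good to about 2 mm. A picture is of the moment at which its call begins: read the wrist's pose just before it. There is no depth.
- r.close_job(): hands the job in; it is judged then, once.
The state is a dict: "time_s": time; "joints": joint angles; "qd": joint speeds; "joint_torque": joint torques, N m; "tcp_pos": TCP position; "eef_rot": TCP orientation; "contact_force": force on the tool from outside, world axes, zero at the start; "moment": the same for the moment, N m; "gripper_width": finger opening in m; "gripper_force": force on a finger pad.
Only numpy, scipy, OpenCV 4.12 (cv2) and the standard library are available. Lean on these libraries where they do the work, as an engineer would, in place of code of your own. Each camera call takes 0.05 s, during which the arm holds its last target. There are 200 camera calls.

## Working session

There is one attempt and no reset: what is moved stays moved. The work goes in short steps, Python scripts to look and compute and a tool call to move; the robot and the scene stay as the last step left them, time stands still between calls to the robot, and variables do not carry over. Pictures are saved under pics/ and viewed, at most 14 in all, crops included, and the job is handed in when it is done.

Besides the shell and the picture viewer there is one more tool, called in YAML: its name, and indented under it one key for each argument. drive_tool: Moves the arm, as the interface text tells. Its arguments: {"type":"object","properties":{"rows":{"type":"array"},"newtons":{"type":"number"}},"required":["rows"]}

```bash
mkdir -p pics; ls; cat > h.py <<'E'
import numpy as np, cv2
from plant import sensors, cams, r
from scipy.spatial.transform import Rotation as R
def shot(n, save=None):
    s=sensors.get_state(); c=cams.capture(n); c['s']=s
    if save: cv2.imwrite('pics/'+save+'.png', c['pixels'][:,:,::-1])
    return c
E
python3 - <<'E'
from h import *
s=sensors.get_state(); print(s['time_s'],s['tcp_pos'],s['eef_rot'],r.tip_reach)
ims=[]
for n in ['scene','side','wrist']:
    c=shot(n,n+'0'); np.save(n+'.npy',c['pixels']); 
    for k in c:
        if k not in('pixels','s'): print(n,k,np.round(c[k],4).tolist())
E
```

```text
pics
0.0 [ 6.74534944e-01 -1.80624684e-06  2.44617543e-01] [ 1.79904343e+02 -6.74842797e-03 -9.00049993e+01] 0.019
scene intrinsics [[380.6878, 0.0, 282.2336], [0.0, 380.6878, 211.8485], [0.0, 0.0, 1.0]]
scene eye [1.1644, 0.0244, 0.6351]
scene orientation [44.6501, -0.5799, 89.5305]
side intrinsics [[520.6779, 0.0, 272.3908], [0.0, 520.6779, 214.4981], [0.0, 0.0, 1.0]]
side eye [0.5527, 0.8337, 1.0683]
side orientation [39.2926, -0.9744, -174.3012]
wrist intrinsics [[303.7576, 0.0, 278.0089], [0.0, 303.7576, 209.2602], [0.0, 0.0, 1.0]]
wrist T_tool_cam [[-0.0001, 0.9602, 0.2792, 0.0761], [1.0, -0.0001, 0.0008, 0.0001], [0.0008, 0.2792, -0.9602, -0.1389], [0.0, 0.0, 0.0, 1.0]]
```

```bash
sleep 1
```

```text
(no output)
```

View pics/scene0.png

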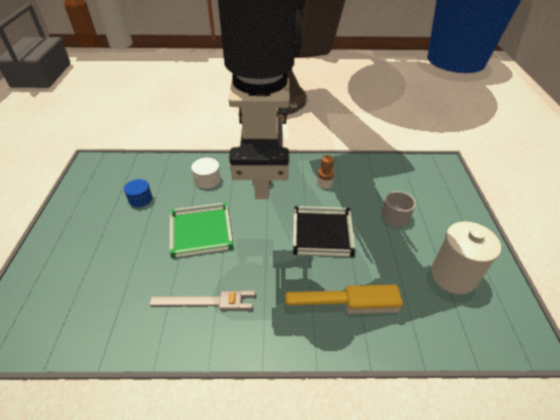

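View pics/side0.png

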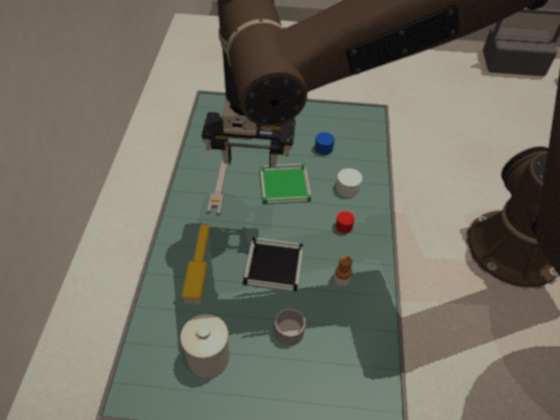

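View pics/wrist0.png

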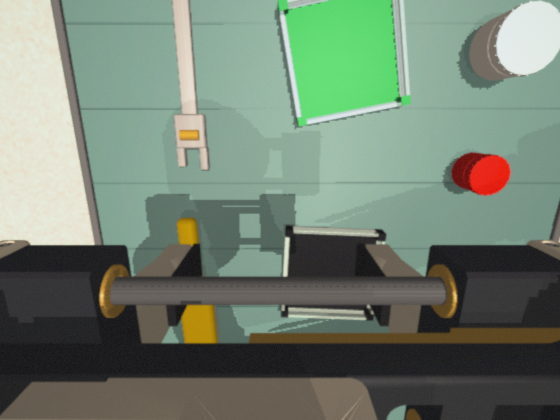

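The scene view shows blue (138,193), white (206,173), brush (326,172), cup (398,210) and the trays at (201,230) and (323,231). The red tub is hidden there, but the side view shows it at (345,222) along with everything else. Next I cast rays from the side view.

```bash
cat >> h.py <<'E'
def ray(c,u,v):
    K=c['intrinsics']
    d=np.array([(u-K[0,2])/K[0,0],-(v-K[1,2])/K[1,1],-1.])
    if 'T_tool_cam' in c:
        s=c['s']; Rt=R.from_euler('xyz',s['eef_rot'],degrees=True).as_matrix(); T=np.array(c['T_tool_cam'])
        return np.array(s['tcp_pos'])+Rt@T[:3,3], Rt@T[:3,:3]@d
    return np.array(c['eye']), R.from_euler('xyz',c['orientation'],degrees=True).as_matrix()@d
def cast(c,u,v,z):
    o,d=ray(c,u,v); return (o+d*(z-o[2])/d[2])[:2]
def pix(c,p):
    o,_=ray(c,0,0)
    if 'T_tool_cam' in c:
        M=R.from_euler('xyz',c['s']['eef_rot'],degrees=True).as_matrix()@np.array(c['T_tool_cam'])[:3,:3]
    else: M=R.from_euler('xyz',c['orientation'],degrees=True).as_matrix()
    q=M.T@(np.array(p)-o); K=c['intrinsics']
    return np.array([K[0,2]+K[0,0]*q[0]/-q[2], K[1,2]-K[1,1]*q[1]/-q[2]])
def masks(im):
    h=cv2.cvtColor(im,cv2.COLOR_RGB2HSV).astype(int); H,S,V=h[...,0],h[...,1],h[...,2]
    return dict(red=((H<6)|(H>174))&(S>190)&(V>90), blue=(H>105)&(H<130)&(S>150)&(V>50), green=(H>50)&(H<72)&(S>150)&(V>80),
      black=(V<45), grey=(S<60)&(V>70), wood=(H>=4)&(H<16)&(S>100)&(V>60))
def blob(m,u,v,rad=40):
    """largest component centred within rad of (u,v): contour"""
    m=cv2.morphologyEx(m.astype(np.uint8),cv2.MORPH_OPEN,np.ones((3,3)))
    cs,_=cv2.findContours(m,cv2.RETR_EXTERNAL,cv2.CHAIN_APPROX_NONE)
    cs=[c for c in cs if np.hypot(*(c[:,0].mean(0)-[u,v]))<rad]
    return max(cs,key=cv2.contourArea) if cs else None
def cen(c):
    m=cv2.moments(c); return m['m10']/m['m00'],m['m01']/m['m00']
def tray(c,cont,z):
    P=np.array([cast(c,*p,z) for p in cont[:,0]],np.float32); return cv2.minAreaRect(P)
E
python3 - <<'E'
from h import *
for n,seeds in dict(side=dict(red=[(345,222,.023)],blue=[(324,144,.024)],grey=[(349,182,.026),(290,326,.028)],wood=[(345,264,.06)],green=[(285,184,.007)],black=[(274,265,.007)]),
  scene=dict(blue=[(138,193,.024)],grey=[(206,173,.026),(398,210,.028)],wood=[(326,165,.06)],green=[(201,230,.007)],black=[(323,231,.007)])).items():
    c=shot(n); M=masks(c['pixels'])
    for k,l in seeds.items():
        for u,v,z in l:
            b=blob(M[k],u,v,25)
            if b is None: print(n,k,None); continue
            p=cen(b); print(n,k,np.round(p,1),cv2.boundingRect(b),np.round(cast(c,*p,z),4), tray(c,b,z) if k in('green','black') else '')
E
```

```text
side red [345.3 218.5] (338, 212, 16, 14) [ 0.4312 -0.0274] 
side blue [324.1 142.8] (316, 133, 18, 21) [ 0.4964 -0.3054] 
side grey None
side grey None
side wood [343.8 267.8] (336, 256, 16, 23) [0.4373 0.1508] 
side green [284.2 183. ] (265, 170, 41, 27) [ 0.5995 -0.1483] ((0.5996455550193787, -0.14968019723892212), (0.10728435218334198, 0.09554620087146759), 10.774600982666016)
side black [273.6 263.8] (249, 244, 49, 40) [0.6026 0.1222] ((0.6027801036834717, 0.12047895789146423), (0.1021319329738617, 0.10926533490419388), 87.59231567382812)
scene blue [137.7 192.5] (125, 180, 26, 27) [ 0.497  -0.3054] 
scene grey None
scene grey None
scene wood [326.2 168.2] (318, 156, 16, 24) [0.4491 0.1416] 
scene green [200.1 229.3] (176, 211, 51, 38) [ 0.5984 -0.1464] ((0.5956050753593445, -0.14574876427650452), (0.09619130194187164, 0.10698738694190979), 10.794358253479004)
scene black [322.  230.8] (298, 214, 51, 34) [0.6029 0.1234] ((0.6004449725151062, 0.12395822256803513), (0.10810139775276184, 0.09691397845745087), 87.3324203491211)
```

drive_tool:
  rows:
    - {"x":0.02,"y":0.05}
    - {"x":0.04,"y":0.1}
    - {"x":0.06,"y":0.15}
    - {"x":0.08,"y":0.2}
    - {"x":0.08,"y":0.225}
    - {"x":0.08,"y":0.225}
    - {"x":0.08,"y":0.225}

```text
invalid input
```

```bash
python3 - <<'E'
from h import *
c=shot('wrist','w1'); print(c['s']['tcp_pos'],c['s']['eef_rot'])
d=shot('side'); 
for n,u,v,z in [('white',349,182,.026),('red',345,222,.023),('cup',290,326,.028),('can',206,345,.06)]: 
    p=cast(d,u,v,z); print(n,p,pix(c,[*p,z]))
h=cv2.cvtColor(c['pixels'],cv2.COLOR_RGB2HSV)
for p in [(.42,-.17),(.43,-.03),(.497,-.305)]:
    u,v=pix(c,[*p,.045]).astype(int); print(u,v,h[v-2:v+3,u-2:u+3].reshape(-1,3).mean(0) if 0<v<418 and 0<u<558 else '')
E
```

```text
[ 6.74793085e-01 -2.44132688e-05  2.45096431e-01] [ 1.79954396e+02 -2.94917950e-03 -9.00042641e+01]
white [ 0.42290034 -0.1548895 ] [515.7633764   43.50056702]
red [ 0.43188785 -0.01564638] [480.97587942 173.55399323]
cup [0.54971296 0.29554669] [363.32288576 384.78915595]
can [0.7195894  0.37407701] [246.92363477 446.99200661]
536 21 [ 76.52   8.56 232.88]
497 164 [  1.88 228.4  233.64]
484 -155
```

View pics/w1.png

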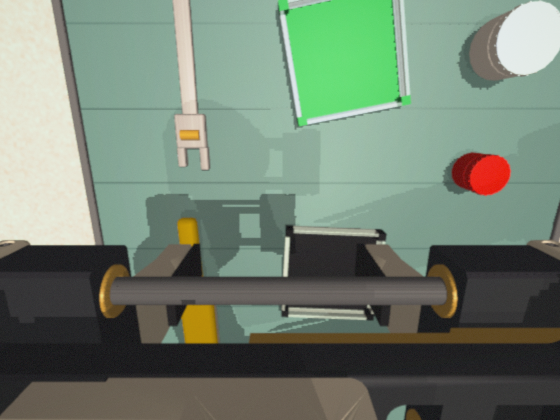

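The move was refused and the arm hasn't moved: the picture is the same as before. I'll resend it with every field given in each row.

drive_tool:
  rows:
    - {"x":0.02,"y":0.05,"z":0,"spin":0,"fingers":1}
    - {"x":0.04,"y":0.1,"z":0,"spin":0,"fingers":1}
    - {"x":0.06,"y":0.15,"z":0,"spin":0,"fingers":1}
    - {"x":0.08,"y":0.2,"z":0,"spin":0,"fingers":1}
    - {"x":0.08,"y":0.225,"z":0,"spin":0,"fingers":1}
    - {"x":0.08,"y":0.225,"z":0,"spin":0,"fingers":1}
    - {"x":0.08,"y":0.225,"z":0,"spin":0,"fingers":1}
  newtons: 25

```text
time_s: 1.23
tcp_pos: [0.4506, -0.0799, 0.246]
eef_rot: [-179.9, 0.0, -90.0]
contact_force: [0.3, -0.1, -0.1]
gripper_width: 0.0876
gripper_force: 0.0
```

```bash
cat >> h.py <<'E'
from scipy.optimize import least_squares
def disk(c,cont,z,rad):
    """centre of the lid circle of known radius at height z, from the contour points away from the camera's nadir"""
    P=np.array([cast(c,*p,z) for p in cont[:,0]]); n=ray(c,0,0)[0][:2]; q=P.mean(0)
    for _ in range(6):
        d=(q-n)/np.linalg.norm(q-n); S=P[(P-q)@d>0]
        f=least_squares(lambda x:np.hypot(*(S-x).T)-rad,q,loss='soft_l1',f_scale=.001); q=f.x
    return q, np.sqrt(np.mean(f.fun**2)), len(S)
E
cat > look.py <<'E'
from h import *
import sys
c=shot('wrist',sys.argv[1]); s=c['s']; print(s['tcp_pos'],s['eef_rot'],s['gripper_width'])
M=masks(c['pixels']); 
h=cv2.cvtColor(c['pixels'],cv2.COLOR_RGB2HSV).astype(int); M['white']=(h[...,1]<50)&(h[...,2]>130)
for n,p,z,rad in [('white',(.42,-.155),.049,.033),('red',(.43,-.018),.043,.023),('blue',(.497,-.305),.045,.028)]:
    u,v=pix(c,[*p,z]); b=blob(M[n],u,v,45)
    print(n,np.round([u,v]), None if b is None else (cv2.boundingRect(b),cv2.contourArea(b),disk(c,b,z,rad)))
E
python3 look.py w2
```

```text
[ 0.45061121 -0.07990107  0.24598642] [-1.79935042e+02  6.80368184e-03 -8.99843149e+01] 0.08757590451521867
white [307. 122.] None
red [295. 240.] ((274, 215, 36, 42), 1153.5, (array([ 0.43483186, -0.01996497]), np.float64(0.0008175305844369178), 53))
blue [229. -45.] None
```

View pics/w2.png

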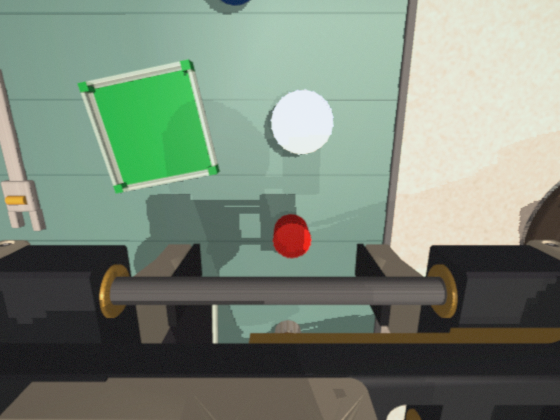

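The wrist view shows white at (302,122), red at (292,236) and the green tray at (150,128). I'll tighten the white mask.

```bash
sed -i "s/<50)&(h\[...,2\]>130/<30)\&(h[...,2]>190/" look.py; cat >> look.py <<'E'
b=blob(M['green'],*pix(c,[.598,-.148,.007]),40)
if b is not None: print('tray', tray(c,b,.007))
E
python3 look.py w2b
```

```text
[ 0.45078686 -0.07982208  0.2457195 ] [-1.79970677e+02  7.84779294e-04 -8.99849104e+01] 0.08787268596149651
white [307. 122.] ((271, 89, 63, 65), 3079.0, (array([ 0.42604752, -0.1546138 ]), np.float64(0.00043880959955791354), 93))
red [295. 240.] ((274, 215, 36, 42), 1158.0, (array([ 0.43491322, -0.01997909]), np.float64(0.000802199362786044), 52))
blue [229. -45.] None
tray ((0.6044660210609436, -0.1458960622549057), (0.13505646586418152, 0.13206693530082703), 10.866157531738281)
```

drive_tool:
  rows:
    - {"x":0.04,"y":0.013,"z":0,"spin":0,"fingers":1}
    - {"x":0.075,"y":0.025,"z":0.02,"spin":0,"fingers":1}
    - {"x":0.075,"y":0.025,"z":0.07,"spin":0,"fingers":1}
    - {"x":0.075,"y":0.025,"z":0.12,"spin":0,"fingers":1}
    - {"x":0.075,"y":0.025,"z":0.16,"spin":0,"fingers":1}
    - {"x":0.075,"y":0.025,"z":0.19,"spin":0,"fingers":1}
    - {"x":0.075,"y":0.025,"z":0.206,"spin":0,"fingers":1}
    - {"x":0.075,"y":0.025,"z":0.206,"spin":0,"fingers":1}
    - {"x":0.075,"y":0.025,"z":0.206,"spin":0,"fingers":0}
    - {"x":0.075,"y":0.025,"z":0.206,"spin":0,"fingers":0}
  newtons: 25

```text
time_s: 2.58
tcp_pos: [0.4257, -0.155, 0.0403]
eef_rot: [-179.9, 0.0, -90.0]
contact_force: [-0.3, -0.4, 0.6]
gripper_width: 0.0729
gripper_force: 0.0
```

drive_tool:
  rows:
    - {"x":0,"y":0,"z":0,"spin":0,"fingers":-0.2}
    - {"x":0,"y":0,"z":0,"spin":0,"fingers":-0.2}
    - {"x":0,"y":0,"z":0,"spin":0,"fingers":-0.2}
    - {"x":0,"y":0,"z":0,"spin":0,"fingers":-0.2}
  newtons: 25

```text
time_s: 3.08
tcp_pos: [0.4255, -0.155, 0.0402]
eef_rot: [-179.9, -0.0, -90.0]
contact_force: [-1.0, 0.8, 7.1]
gripper_width: 0.0654
gripper_force: 25.0
```

drive_tool:
  rows:
    - {"x":0,"y":0,"z":-0.02,"spin":0,"fingers":-0.2}
    - {"x":0,"y":0,"z":-0.06,"spin":0,"fingers":-0.2}
    - {"x":0,"y":-0.03,"z":-0.07,"spin":0,"fingers":-0.2}
    - {"x":-0.004,"y":-0.075,"z":-0.07,"spin":0,"fingers":-0.2}
    - {"x":-0.008,"y":-0.12,"z":-0.07,"spin":0,"fingers":-0.2}
    - {"x":-0.008,"y":-0.155,"z":-0.07,"spin":0,"fingers":-0.2}
    - {"x":-0.008,"y":-0.176,"z":-0.07,"spin":0,"fingers":-0.2}
    - {"x":-0.008,"y":-0.176,"z":-0.05,"spin":0,"fingers":-0.2}
    - {"x":-0.008,"y":-0.176,"z":-0.025,"spin":0,"fingers":-0.2}
    - {"x":-0.008,"y":-0.176,"z":-0.015,"spin":0,"fingers":-0.2}

```text
time_s: 4.32
tcp_pos: [0.5996, -0.147, 0.0528]
eef_rot: [179.8, 0.0, -90.0]
contact_force: [0.4, -1.2, -1.3]
gripper_width: 0.0655
gripper_force: 25.0
```

drive_tool:
  rows:
    - {"x":0,"y":0,"z":0.004,"spin":0,"fingers":-0.2}
    - {"x":0,"y":0,"z":0.008,"spin":0,"fingers":-0.2}
    - {"x":0,"y":0,"z":0.0105,"spin":0,"fingers":-0.2}
    - {"x":0,"y":0,"z":0.011,"spin":0,"fingers":-0.2}
    - {"x":0,"y":0,"z":0.011,"spin":0,"fingers":-0.2}

```text
time_s: 4.95
tcp_pos: [0.6014, -0.147, 0.0443]
eef_rot: [-179.9, -0.0, -90.0]
contact_force: [-0.9, -0.1, 3.8]
gripper_width: 0.0654
gripper_force: 25.0
```

drive_tool:
  rows:
    - {"x":0,"y":0,"z":0,"spin":0,"fingers":0.8}
    - {"x":0,"y":0,"z":0,"spin":0,"fingers":0.8}
    - {"x":0,"y":0,"z":0,"spin":0,"fingers":0.8}
    - {"x":0,"y":0,"z":-0.03,"spin":0,"fingers":0.9}
    - {"x":0,"y":0,"z":-0.08,"spin":0,"fingers":1}
    - {"x":0.02,"y":0.03,"z":-0.13,"spin":0,"fingers":1}
    - {"x":0.05,"y":0.07,"z":-0.17,"spin":0,"fingers":1}
    - {"x":0.073,"y":0.105,"z":-0.2,"spin":0,"fingers":1}
    - {"x":0.073,"y":0.105,"z":-0.2,"spin":0,"fingers":1}
    - {"x":0.073,"y":0.105,"z":-0.2,"spin":0,"fingers":1}

```text
time_s: 6.2
tcp_pos: [0.4959, -0.22, 0.2434]
eef_rot: [-180.0, 0.0, -90.0]
contact_force: [0.0, 0.8, 0.0]
gripper_width: 0.0875
gripper_force: 0.0
```

```bash
sed -i "s/(.42,-.155),.049/(.602,-.147),.053/" look.py; python3 look.py w3
```

```text
[ 0.49590874 -0.21996656  0.24342089] [-1.79976231e+02  1.84452377e-02 -9.00346865e+01] 0.08753920855163912
white [188. 253.] None
red [328. 339.] ((307, 309, 33, 24), 584.5, (array([ 0.43921919, -0.04925675]), np.float64(0.0035190712224860764), 57))
blue [277. 112.] ((251, 85, 51, 54), 2107.0, (array([ 0.4976391 , -0.30338822]), np.float64(0.000724375349689897), 78))
tray ((0.597200870513916, -0.1495620161294937), (0.11992047727108002, 0.12001252919435501), 11.106268882751465)
```

View pics/w3.png

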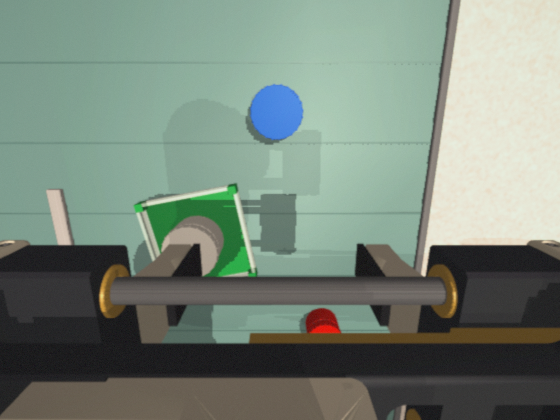

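drive_tool:
  rows:
    - {"x":0.04,"y":-0.001,"z":0,"spin":0,"fingers":1}
    - {"x":0.083,"y":-0.002,"z":0.03,"spin":0,"fingers":1}
    - {"x":0.083,"y":-0.002,"z":0.08,"spin":0,"fingers":1}
    - {"x":0.083,"y":-0.002,"z":0.13,"spin":0,"fingers":1}
    - {"x":0.083,"y":-0.002,"z":0.175,"spin":0,"fingers":1}
    - {"x":0.083,"y":-0.002,"z":0.205,"spin":0,"fingers":1}
    - {"x":0.083,"y":-0.002,"z":0.217,"spin":0,"fingers":1}
    - {"x":0.083,"y":-0.002,"z":0.217,"spin":0,"fingers":0.6}
    - {"x":0.083,"y":-0.002,"z":0.217,"spin":0,"fingers":-0.3}
    - {"x":0.083,"y":-0.002,"z":0.217,"spin":0,"fingers":-0.3}
  newtons: 20

```text
time_s: 7.5
tcp_pos: [0.4987, -0.3032, 0.0278]
eef_rot: [-179.9, -0.0, -90.0]
contact_force: [0.7, 0.8, 0.2]
gripper_width: 0.0631
gripper_force: 0.0
```

drive_tool:
  rows:
    - {"x":0,"y":0,"z":0,"spin":0,"fingers":-0.4}
    - {"x":0,"y":0,"z":0,"spin":0,"fingers":-0.4}
    - {"x":0,"y":0,"z":0,"spin":0,"fingers":-0.4}
    - {"x":0,"y":0,"z":0,"spin":0,"fingers":-0.4}
  newtons: 20

```text
time_s: 8.0
tcp_pos: [0.4984, -0.3031, 0.0276]
eef_rot: [-179.9, -0.0, -90.0]
contact_force: [-1.4, 1.8, 6.3]
gripper_width: 0.0559
gripper_force: 20.0
```

drive_tool:
  rows:
    - {"x":0,"y":0,"z":-0.03,"spin":0,"fingers":-0.4}
    - {"x":0,"y":0,"z":-0.08,"spin":0,"fingers":-0.4}
    - {"x":-0.02,"y":-0.013,"z":-0.1,"spin":0,"fingers":-0.4}
    - {"x":-0.055,"y":-0.036,"z":-0.1,"spin":0,"fingers":-0.4}
    - {"x":-0.095,"y":-0.063,"z":-0.1,"spin":0,"fingers":-0.4}
    - {"x":-0.13,"y":-0.086,"z":-0.1,"spin":0,"fingers":-0.4}
    - {"x":-0.156,"y":-0.103,"z":-0.1,"spin":0,"fingers":-0.4}
    - {"x":-0.156,"y":-0.103,"z":-0.09,"spin":0,"fingers":-0.4}
    - {"x":-0.156,"y":-0.103,"z":-0.07,"spin":0,"fingers":-0.4}
    - {"x":-0.156,"y":-0.103,"z":-0.06,"spin":0,"fingers":-0.4}

```text
time_s: 9.25
tcp_pos: [0.5996, -0.1475, 0.0851]
eef_rot: [179.9, 0.0, -90.0]
contact_force: [-0.9, 0.3, -1.2]
gripper_width: 0.0555
gripper_force: 20.0
```

drive_tool:
  rows:
    - {"x":0,"y":0,"z":0.004,"spin":0,"fingers":-0.4}
    - {"x":0,"y":0,"z":0.007,"spin":0,"fingers":-0.4}
    - {"x":0,"y":0,"z":0.009,"spin":0,"fingers":-0.4}
    - {"x":0,"y":0,"z":0.01,"spin":0,"fingers":-0.4}
    - {"x":0,"y":0,"z":0.01,"spin":0,"fingers":-0.4}

```text
time_s: 9.88
tcp_pos: [0.6012, -0.1472, 0.0776]
eef_rot: [-180.0, -0.0, -90.0]
contact_force: [-2.5, -0.4, 4.2]
gripper_width: 0.0558
gripper_force: 20.0
```

drive_tool:
  rows:
    - {"x":0,"y":0,"z":0,"spin":0,"fingers":0.6}
    - {"x":0,"y":0,"z":0,"spin":0,"fingers":0.6}
    - {"x":0,"y":0,"z":0,"spin":0,"fingers":0.6}
    - {"x":0,"y":0,"z":-0.03,"spin":0,"fingers":0.9}
    - {"x":0,"y":0,"z":-0.08,"spin":0,"fingers":1}
    - {"x":-0.04,"y":0.035,"z":-0.12,"spin":0,"fingers":1}
    - {"x":-0.09,"y":0.07,"z":-0.15,"spin":0,"fingers":1}
    - {"x":-0.14,"y":0.11,"z":-0.168,"spin":0,"fingers":1}
    - {"x":-0.18,"y":0.145,"z":-0.168,"spin":0,"fingers":1}
    - {"x":-0.2,"y":0.166,"z":-0.168,"spin":0,"fingers":1}

```text
time_s: 11.12
tcp_pos: [0.4335, 0.0545, 0.2453]
eef_rot: [-179.9, 0.1, -89.9]
contact_force: [-0.4, 0.6, 0.0]
gripper_width: 0.0879
gripper_force: 0.0
```

drive_tool:
  rows:
    - {"x":0,"y":0,"z":0,"spin":0,"fingers":1}
    - {"x":0,"y":0,"z":0,"spin":0,"fingers":1}

```text
time_s: 11.38
tcp_pos: [0.4353, 0.0531, 0.2448]
eef_rot: [-180.0, 0.0, -90.0]
contact_force: [0.0, -0.5, -0.1]
gripper_width: 0.0875
gripper_force: 0.0
```

```bash
sed -i "s/(.497,-.305),.045/(.601,-.147),.095/" look.py; python3 look.py w4
```

```text
[0.43528548 0.05305568 0.24476988] [-1.79967193e+02  8.01877899e-03 -8.99525699e+01] 0.08751372471192367
white [100. -18.] ((109, 0, 25, 23), 200.5, (array([ 0.56682891, -0.09854023]), np.float64(0.0031287916041773285), 65))
red [283. 126.] ((265, 137, 30, 11), 134.0, (array([ 0.43613038, -0.02077301]), np.float64(0.002440801818488541), 66))
blue [ 71. -41.] None
tray ((0.5912595391273499, -0.11672619730234146), (0.12373124063014984, 0.0562838539481163), 7.548502445220947)
```

View pics/w4.png

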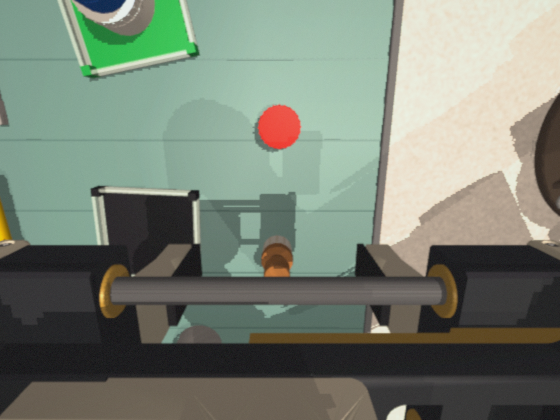

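The red lid is a clean disc at (279,126), which casts to about (0.435, -0.018). The blue tub sits on the white one at the top left, with the brush at (277,255).

drive_tool:
  rows:
    - {"x":0.04,"y":0,"z":0,"spin":0,"fingers":1}
    - {"x":0.071,"y":0,"z":0.03,"spin":0,"fingers":1}
    - {"x":0.071,"y":0,"z":0.08,"spin":0,"fingers":1}
    - {"x":0.071,"y":0,"z":0.13,"spin":0,"fingers":1}
    - {"x":0.071,"y":0,"z":0.175,"spin":0,"fingers":1}
    - {"x":0.071,"y":0,"z":0.205,"spin":0,"fingers":1}
    - {"x":0.071,"y":0,"z":0.218,"spin":0,"fingers":1}
    - {"x":0.071,"y":0,"z":0.218,"spin":0,"fingers":0.5}
    - {"x":0.071,"y":0,"z":0.218,"spin":0,"fingers":-0.4}
    - {"x":0.071,"y":0,"z":0.218,"spin":0,"fingers":-0.4}
  newtons: 15

```text
time_s: 12.68
tcp_pos: [0.4356, -0.018, 0.0272]
eef_rot: [-179.9, 0.0, -90.0]
contact_force: [-0.2, -0.0, -0.3]
gripper_width: 0.0632
gripper_force: 0.0
```

drive_tool:
  rows:
    - {"x":0,"y":0,"z":0,"spin":0,"fingers":-0.4}
    - {"x":0,"y":0,"z":0,"spin":0,"fingers":-0.4}
    - {"x":0,"y":0,"z":0,"spin":0,"fingers":-0.4}
    - {"x":0,"y":0,"z":0,"spin":0,"fingers":-0.4}
  newtons: 15

```text
time_s: 13.18
tcp_pos: [0.4352, -0.0179, 0.027]
eef_rot: [-180.0, 0.0, -90.0]
contact_force: [-0.9, 0.4, 6.3]
gripper_width: 0.0456
gripper_force: 15.0
```

drive_tool:
  rows:
    - {"x":0,"y":0,"z":-0.04,"spin":0,"fingers":-0.4}
    - {"x":0,"y":0,"z":-0.09,"spin":0,"fingers":-0.4}
    - {"x":0.01,"y":-0.013,"z":-0.13,"spin":0,"fingers":-0.4}
    - {"x":0.035,"y":-0.045,"z":-0.13,"spin":0,"fingers":-0.4}
    - {"x":0.065,"y":-0.085,"z":-0.13,"spin":0,"fingers":-0.4}
    - {"x":0.095,"y":-0.125,"z":-0.13,"spin":0,"fingers":-0.4}
    - {"x":0.12,"y":-0.155,"z":-0.13,"spin":0,"fingers":-0.4}
    - {"x":0.129,"y":-0.166,"z":-0.13,"spin":0,"fingers":-0.4}
    - {"x":0.129,"y":-0.166,"z":-0.115,"spin":0,"fingers":-0.4}
    - {"x":0.129,"y":-0.166,"z":-0.102,"spin":0,"fingers":-0.4}

```text
time_s: 14.42
tcp_pos: [0.5996, -0.1463, 0.1271]
eef_rot: [179.9, 0.0, -90.0]
contact_force: [-0.0, -0.7, -0.8]
gripper_width: 0.0457
gripper_force: 15.0
```

drive_tool:
  rows:
    - {"x":0,"y":0,"z":0.004,"spin":0,"fingers":-0.4}
    - {"x":0,"y":0,"z":0.007,"spin":0,"fingers":-0.4}
    - {"x":0,"y":0,"z":0.009,"spin":0,"fingers":-0.4}
    - {"x":0,"y":0,"z":0.01,"spin":0,"fingers":-0.4}
    - {"x":0,"y":0,"z":0.01,"spin":0,"fingers":-0.4}

```text
time_s: 15.05
tcp_pos: [0.6012, -0.147, 0.1191]
eef_rot: [-180.0, -0.0, -90.0]
contact_force: [-0.2, 0.3, 2.2]
gripper_width: 0.0457
gripper_force: 15.0
```

drive_tool:
  rows:
    - {"x":0,"y":0,"z":0,"spin":0,"fingers":0.4}
    - {"x":0,"y":0,"z":0,"spin":0,"fingers":0.4}
    - {"x":0,"y":0,"z":0,"spin":0,"fingers":0.4}
    - {"x":0,"y":0,"z":-0.03,"spin":0,"fingers":0.9}
    - {"x":0,"y":0,"z":-0.08,"spin":0,"fingers":1}
    - {"x":0,"y":0,"z":-0.126,"spin":0,"fingers":1}
    - {"x":-0.04,"y":0.01,"z":-0.126,"spin":0,"fingers":1}
    - {"x":-0.09,"y":0.02,"z":-0.126,"spin":0,"fingers":1}
    - {"x":-0.14,"y":0.03,"z":-0.126,"spin":0,"fingers":1}
    - {"x":-0.19,"y":0.04,"z":-0.126,"spin":0,"fingers":1}

```text
time_s: 16.3
tcp_pos: [0.5605, 0.0444, 0.2447]
eef_rot: [-180.0, 0.0, -90.0]
contact_force: [0.6, -0.3, 0.8]
gripper_width: 0.0876
gripper_force: 0.0
```

drive_tool:
  rows:
    - {"x":-0.05,"y":0.01,"z":0,"spin":0,"fingers":1}
    - {"x":-0.1,"y":0.011,"z":0,"spin":0,"fingers":1}
    - {"x":-0.15,"y":0.011,"z":0,"spin":0,"fingers":1}
    - {"x":-0.2,"y":0.011,"z":0,"spin":0,"fingers":1}
    - {"x":-0.25,"y":0.011,"z":0,"spin":0,"fingers":1}
    - {"x":-0.29,"y":0.011,"z":0,"spin":0,"fingers":1}
    - {"x":-0.317,"y":0.011,"z":0,"spin":0,"fingers":1}
    - {"x":-0.317,"y":0.011,"z":0,"spin":0,"fingers":1}
    - {"x":-0.317,"y":0.011,"z":0,"spin":0,"fingers":1}

```text
time_s: 17.42
tcp_pos: [0.55, 0.3593, 0.2445]
eef_rot: [180.0, -0.0, -90.0]
contact_force: [0.4, 0.1, 0.1]
gripper_width: 0.0878
gripper_force: 0.0
```

```bash
python3 - <<'E'
from h import *
c=shot('wrist','w5'); s=c['s']; print(s['time_s'],s['tcp_pos'],s['eef_rot'])
for n,p in dict(cup=(.55,.2955,.053),tray=(.602,.122,.007),knob=(.44,.15,.083),can=(.72,.374,.14)).items(): print(n,pix(c,p))
M=masks(c['pixels']); b=blob(M['black'],*pix(c,(.602,.122,.007)),30)
if b is not None: print(tray(c,b,.007))
shot('side','side1')
E
```

```text
17.425 [0.54996332 0.35931791 0.24445018] [ 1.79979691e+02 -2.11331532e-02 -9.00194449e+01]
cup [278.04329915 133.14859706]
tray [228.0907925  -40.02448957]
knob [410.92183774 -46.72170858]
can [ 78.7973869 231.9192412]
```

View pics/w5.png

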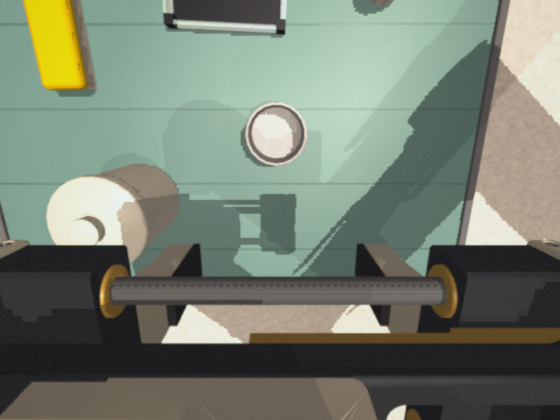

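View pics/side1.png

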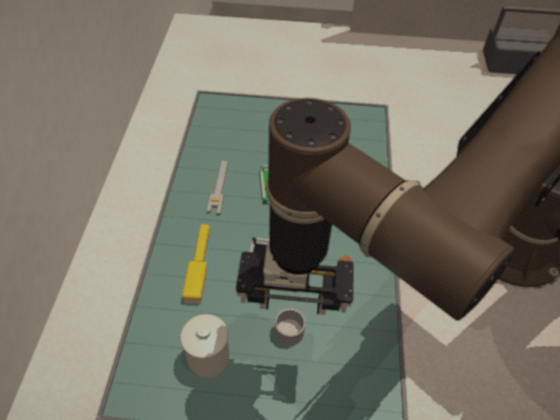

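The cup's rim circle is centred at about (275.5,134), which casts to (0.553, 0.296). The canister is to its left. I'll spin the gripper 0.3 rad to keep clear of the canister.

drive_tool:
  rows:
    - {"x":0.03,"y":-0.003,"z":0,"spin":0.15,"fingers":1}
    - {"x":0.064,"y":-0.003,"z":0,"spin":0.3,"fingers":1}
    - {"x":0.064,"y":-0.003,"z":0.05,"spin":0.3,"fingers":1}
    - {"x":0.064,"y":-0.003,"z":0.1,"spin":0.3,"fingers":1}
    - {"x":0.064,"y":-0.003,"z":0.15,"spin":0.3,"fingers":1}
    - {"x":0.064,"y":-0.003,"z":0.19,"spin":0.3,"fingers":1}
    - {"x":0.064,"y":-0.003,"z":0.204,"spin":0.3,"fingers":1}
    - {"x":0.064,"y":-0.003,"z":0.204,"spin":0.3,"fingers":0.7}
    - {"x":0.064,"y":-0.003,"z":0.204,"spin":0.3,"fingers":0}
    - {"x":0.064,"y":-0.003,"z":0.204,"spin":0.3,"fingers":0}
  newtons: 25

```text
time_s: 18.77
tcp_pos: [0.5538, 0.2968, 0.0425]
eef_rot: [-179.9, 0.2, -107.2]
contact_force: [-0.2, -0.4, 3.5]
gripper_width: 0.0659
gripper_force: 25.0
```

drive_tool:
  rows:
    - {"x":0,"y":0,"z":0,"spin":0,"fingers":-0.2}
    - {"x":0,"y":0,"z":0,"spin":0,"fingers":-0.2}
    - {"x":0,"y":0,"z":0,"spin":0,"fingers":-0.2}
    - {"x":0,"y":0,"z":0,"spin":0,"fingers":-0.2}
  newtons: 25

```text
time_s: 19.27
tcp_pos: [0.5538, 0.2967, 0.0425]
eef_rot: [-179.9, 0.1, -107.2]
contact_force: [-0.8, -1.1, 6.3]
gripper_width: 0.0661
gripper_force: 25.0
```

drive_tool:
  rows:
    - {"x":0,"y":0,"z":-0.02,"spin":0,"fingers":-0.2}
    - {"x":0,"y":0,"z":-0.06,"spin":0,"fingers":-0.2}
    - {"x":0,"y":0,"z":-0.1,"spin":0,"fingers":-0.2}
    - {"x":0,"y":0,"z":-0.1,"spin":-0.1,"fingers":-0.2}
    - {"x":0,"y":0,"z":-0.1,"spin":-0.2,"fingers":-0.2}
    - {"x":0,"y":0,"z":-0.1,"spin":-0.3,"fingers":-0.2}
    - {"x":0,"y":0,"z":-0.1,"spin":-0.3,"fingers":-0.2}
    - {"x":0,"y":0,"z":-0.1,"spin":-0.3,"fingers":-0.2}

```text
time_s: 20.27
tcp_pos: [0.5529, 0.296, 0.1407]
eef_rot: [-180.0, 0.0, -90.1]
contact_force: [-0.8, -0.8, -1.0]
gripper_width: 0.0662
gripper_force: 25.0
```

drive_tool:
  rows:
    - {"x":0.035,"y":-0.01,"z":0,"spin":0,"fingers":-0.2}
    - {"x":0.075,"y":-0.02,"z":0,"spin":0,"fingers":-0.2}
    - {"x":0.115,"y":-0.03,"z":0,"spin":0,"fingers":-0.2}
    - {"x":0.15,"y":-0.04,"z":0,"spin":0,"fingers":-0.2}
    - {"x":0.173,"y":-0.049,"z":0,"spin":0,"fingers":-0.2}
    - {"x":0.173,"y":-0.049,"z":0.03,"spin":0,"fingers":-0.2}
    - {"x":0.173,"y":-0.049,"z":0.06,"spin":0,"fingers":-0.2}
    - {"x":0.173,"y":-0.049,"z":0.078,"spin":0,"fingers":-0.2}
    - {"x":0.173,"y":-0.049,"z":0.086,"spin":0,"fingers":-0.2}
    - {"x":0.173,"y":-0.049,"z":0.086,"spin":0,"fingers":-0.2}

```text
time_s: 21.52
tcp_pos: [0.6019, 0.123, 0.0544]
eef_rot: [180.0, -0.0, -90.0]
contact_force: [-0.2, -1.4, -1.1]
gripper_width: 0.0662
gripper_force: 25.0
```

drive_tool:
  rows:
    - {"x":0,"y":0,"z":0.003,"spin":0,"fingers":-0.2}
    - {"x":0,"y":0,"z":0.006,"spin":0,"fingers":-0.2}
    - {"x":0,"y":0,"z":0.0085,"spin":0,"fingers":-0.2}
    - {"x":0,"y":0,"z":0.0095,"spin":0,"fingers":-0.2}
    - {"x":0,"y":0,"z":0.01,"spin":0,"fingers":-0.2}
    - {"x":0,"y":0,"z":0.01,"spin":0,"fingers":-0.2}

```text
time_s: 22.28
tcp_pos: [0.6022, 0.1231, 0.0464]
eef_rot: [-179.9, 0.0, -90.0]
contact_force: [-6.3, -0.5, 13.5]
gripper_width: 0.0659
gripper_force: 25.0
```

drive_tool:
  rows:
    - {"x":0,"y":0,"z":0,"spin":0,"fingers":0.8}
    - {"x":0,"y":0,"z":0,"spin":0,"fingers":0.8}
    - {"x":0,"y":0,"z":0,"spin":0,"fingers":0.8}
    - {"x":0,"y":0,"z":-0.03,"spin":0,"fingers":0.9}
    - {"x":0,"y":0,"z":-0.08,"spin":0,"fingers":1}
    - {"x":0,"y":0,"z":-0.13,"spin":0,"fingers":1}
    - {"x":-0.03,"y":0.03,"z":-0.17,"spin":0,"fingers":1}
    - {"x":-0.06,"y":0.07,"z":-0.2,"spin":0,"fingers":1}
    - {"x":-0.09,"y":0.115,"z":-0.2,"spin":0,"fingers":1}
    - {"x":-0.103,"y":0.162,"z":-0.2,"spin":0,"fingers":1}

```text
time_s: 23.52
tcp_pos: [0.4388, 0.2272, 0.2447]
eef_rot: [-180.0, 0.0, -90.0]
contact_force: [-0.5, -0.3, 0.6]
gripper_width: 0.0877
gripper_force: 0.0
```

drive_tool:
  rows:
    - {"x":0,"y":0,"z":0,"spin":0,"fingers":1}
    - {"x":0,"y":0,"z":0,"spin":0,"fingers":1}

```text
time_s: 23.78
tcp_pos: [0.4402, 0.2263, 0.2449]
eef_rot: [-180.0, 0.0, -89.9]
contact_force: [0.1, 0.3, 0.2]
gripper_width: 0.0876
gripper_force: 0.0
```

```bash
python3 - <<'E'
from h import *
c=shot('wrist','w6'); s=c['s']; print(s['time_s'],s['tcp_pos'],s['eef_rot'])
for n,p in dict(cup=(.602,.123,.057),knob=(.44,.15,.083)).items(): print(n,pix(c,p))
M=masks(c['pixels']); u,v=pix(c,(.44,.15,.083)); b=blob(M['wood'],u,v,30)
if b is not None: print(cv2.boundingRect(b),cv2.minEnclosingCircle(b),disk(c,b,.083,.015))
E
```

```text
23.775 [0.44019277 0.22627263 0.24487576] [-1.79962016e+02  2.62487028e-02 -8.99457312e+01]
cup [117.95322783  92.68379607]
knob [278.54271766 120.69722522]
(264, 95, 36, 38) ((281.4727478027344, 113.30934143066406), 18.860851287841797) (array([0.43668238, 0.14163115]), np.float64(0.0006480667083248846), 48)
```

View pics/w6.png

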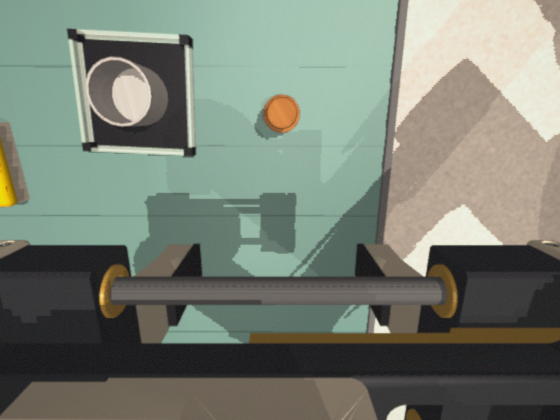

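The knob is centred at (281.5,113.3), which casts to (0.437, 0.142). The cup stands upright in the black tray at its expected pixel (118,92).

drive_tool:
  rows:
    - {"x":0.04,"y":0.003,"z":0,"spin":0,"fingers":1}
    - {"x":0.084,"y":0.003,"z":0.02,"spin":0,"fingers":1}
    - {"x":0.084,"y":0.003,"z":0.07,"spin":0,"fingers":0.7}
    - {"x":0.084,"y":0.003,"z":0.12,"spin":0,"fingers":0.4}
    - {"x":0.084,"y":0.003,"z":0.16,"spin":0,"fingers":0.4}
    - {"x":0.084,"y":0.003,"z":0.174,"spin":0,"fingers":0.4}
    - {"x":0.084,"y":0.003,"z":0.174,"spin":0,"fingers":0.4}
    - {"x":0.084,"y":0.003,"z":0.174,"spin":0,"fingers":-0.2}
    - {"x":0.084,"y":0.003,"z":0.174,"spin":0,"fingers":-0.6}
    - {"x":0.084,"y":0.003,"z":0.174,"spin":0,"fingers":-0.6}
  newtons: 15

```text
time_s: 25.08
tcp_pos: [0.4373, 0.1422, 0.0713]
eef_rot: [-179.9, 0.1, -90.0]
contact_force: [-0.4, -0.2, -0.4]
gripper_width: 0.0366
gripper_force: 0.0
```

drive_tool:
  rows:
    - {"x":0,"y":0,"z":0,"spin":0,"fingers":-0.6}
    - {"x":0,"y":0,"z":0,"spin":0,"fingers":-0.6}
    - {"x":0,"y":0,"z":0,"spin":0,"fingers":-0.6}
    - {"x":0,"y":0,"z":0,"spin":0,"fingers":-0.6}
  newtons: 15

```text
time_s: 25.58
tcp_pos: [0.4372, 0.1422, 0.071]
eef_rot: [-180.0, 0.0, -90.0]
contact_force: [-1.7, 0.4, 7.1]
gripper_width: 0.0296
gripper_force: 15.0
```

drive_tool:
  rows:
    - {"x":0,"y":0,"z":-0.03,"spin":0,"fingers":-0.6}
    - {"x":0,"y":0,"z":-0.07,"spin":0,"fingers":-0.6}
    - {"x":0,"y":0,"z":-0.1,"spin":0,"fingers":-0.6}
    - {"x":0.004,"y":-0.03,"z":-0.1,"spin":0,"fingers":-0.6}
    - {"x":0.008,"y":-0.07,"z":-0.1,"spin":0,"fingers":-0.6}
    - {"x":0.013,"y":-0.11,"z":-0.1,"spin":0,"fingers":-0.6}
    - {"x":0.017,"y":-0.145,"z":-0.1,"spin":0,"fingers":-0.6}
    - {"x":0.019,"y":-0.165,"z":-0.1,"spin":0,"fingers":-0.6}
    - {"x":0.019,"y":-0.165,"z":-0.1,"spin":0,"fingers":-0.6}
    - {"x":0.019,"y":-0.165,"z":-0.1,"spin":0,"fingers":-0.6}

```text
time_s: 26.82
tcp_pos: [0.6011, 0.1229, 0.17]
eef_rot: [179.9, -0.0, -90.0]
contact_force: [-0.7, 0.3, -1.9]
gripper_width: 0.0295
gripper_force: 15.0
```

drive_tool:
  rows:
    - {"x":0,"y":0,"z":0.02,"spin":0,"fingers":-0.6}
    - {"x":0,"y":0,"z":0.04,"spin":0,"fingers":-0.6}
    - {"x":0,"y":0,"z":0.055,"spin":0,"fingers":-0.6}
    - {"x":0,"y":0,"z":0.07,"spin":0,"fingers":-0.6}
    - {"x":0,"y":0,"z":0.08,"spin":0,"fingers":-0.6}
    - {"x":0,"y":0,"z":0.086,"spin":0,"fingers":-0.6}
    - {"x":0,"y":0,"z":0.089,"spin":0,"fingers":-0.6}
    - {"x":0,"y":0,"z":0.091,"spin":0,"fingers":-0.6}
    - {"x":0,"y":0,"z":0.0925,"spin":0,"fingers":-0.6}
    - {"x":0,"y":0,"z":0.0925,"spin":0,"fingers":-0.6}

```text
time_s: 28.08
tcp_pos: [0.6023, 0.1231, 0.0791]
eef_rot: [-179.9, 0.0, -90.0]
contact_force: [-1.8, -0.3, 4.4]
gripper_width: 0.0296
gripper_force: 15.0
```

drive_tool:
  rows:
    - {"x":0,"y":0,"z":0,"spin":0,"fingers":0}
    - {"x":0,"y":0,"z":0,"spin":0,"fingers":0.1}
    - {"x":0,"y":0,"z":0,"spin":0,"fingers":0.2}
    - {"x":0,"y":0,"z":-0.02,"spin":0,"fingers":0.3}
    - {"x":0,"y":0,"z":-0.06,"spin":0,"fingers":0.3}
    - {"x":0,"y":0,"z":-0.11,"spin":0,"fingers":0.3}
    - {"x":0,"y":0,"z":-0.166,"spin":0,"fingers":0.3}
    - {"x":-0.04,"y":0,"z":-0.166,"spin":0,"fingers":0.3}
    - {"x":-0.08,"y":0,"z":-0.166,"spin":0,"fingers":0.3}
    - {"x":-0.1,"y":0,"z":-0.166,"spin":0,"fingers":0.3}

```text
time_s: 29.32
tcp_pos: [0.6018, 0.2246, 0.2439]
eef_rot: [180.0, 0.0, -89.9]
contact_force: [0.5, 0.2, -0.6]
gripper_width: 0.057
gripper_force: 0.0
```

drive_tool:
  rows:
    - {"x":0,"y":0,"z":0,"spin":0,"fingers":0.3}
    - {"x":0,"y":0,"z":0,"spin":0,"fingers":0.3}

```text
time_s: 29.58
tcp_pos: [0.6019, 0.2224, 0.2438]
eef_rot: [180.0, -0.0, -90.0]
contact_force: [0.4, -0.0, 0.1]
gripper_width: 0.057
gripper_force: 0.0
```

```bash
python3 - <<'E'
from h import *
a=cv2.imread  # noqa
w=shot('wrist'); sc=shot('scene')
im=np.hstack([cv2.resize(w['pixels'],(400,300)), cv2.resize(sc['pixels'][130:330,120:460],(400,300))])
im2=np.hstack([sc['pixels'][150:270,150:250],sc['pixels'][150:270,270:370]]); im2=cv2.resize(im2,(800,480) ,interpolation=cv2.INTER_CUBIC)[60:360]
cv2.imwrite('pics/f.png',np.vstack([im,im2])[:,:,::-1])
E
```

```text
(no output)
```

View pics/f.png

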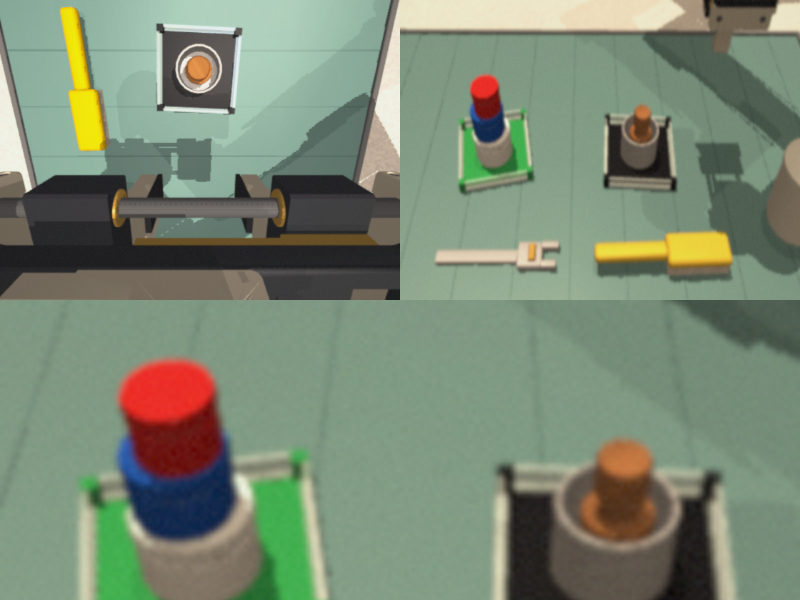

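The picture shows the red/blue/white stack upright in the green tray and the brush standing in the cup in the black tray. The brush, spanner and canister look undisturbed, and the gripper is clear, so I'm handing in.

```bash
python3 -c "
from plant import r
print(r.close_job())"
```

```text
the job is handed in; nothing more can be done
None
```

I handed the job in at about 30 s of the 144 s allowed. In the last pictures the three tubs stand stacked in the green-mat tray, the cup stands in the black-mat tray with the brush in it, and the canister, hand brush and spanner look unmoved; no verdict came back.

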